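# Lock the mould frame with its T-key

### The job

Take the T-handled key out of its wooden stand, put it into the round lock in front of the moulds and turn it under light pressure until its tang drops fully home in the hidden slot. Then turn it clockwise (seen from above) as far as it goes, so that the handle bar lies parallel to the front of the moulds, and leave the key standing there. Be gentle with the lock, and leave the jar, cup and brush alone.

Things in the scene. Friction and masses are not known exactly. Their poses are not given: they have to be found in the camera images.
- key_grip (a point): Centre of the black handle bar of the loose T-key (0.3 kg, upright in its stand). The bar is 90 mm long (x), 16 mm wide (y), 22 mm high (z, up along the key). Below it: a round shank, 16 mm in diameter and 40 mm long, a boss and a tang (see key_foot). This point is 81 mm above the underside of the tang. The key is the same after half a turn.
- key_foot (a point): Centre of the underside of the T-key's steel foot: a flat tang 24 mm long (along x, parallel to the handle bar), 6 mm wide and 10 mm high, under a round boss 26 mm in diameter and 20 mm long.
- stand: Fixed wooden block 75 x 75 x 40 mm, origin at the centre of its underside; a blind round hole 29 mm in diameter, 25 mm deep, in the middle of its top holds the key, whose tang rests on the hole's floor.
- lock_mouth (a point): Centre of the mouth of the lock: a fixed upright steel collar, 55 mm high above the bench, 53 mm across, bore 28 mm in diameter, rim flared over 6 mm to 37 mm. z up; x points to the three moulds (front 39 mm away, at most 62 mm above the bench); y is parallel to their front. Key_grip is 56 mm (less the spring's give) above this point with the tang on top of the spindle, 46 mm or less when home.
- spindle_top (a point): Top of the lock's spindle, 25 mm below the mouth, axes as lock_mouth. It gives 3 mm downwards (1 N to start, 3 N per mm), then is rigid. Its slot, 8.5 mm wide, 12 mm deep, at an unmeasured angle 0.5 to 1.8 rad counter-clockwise (from above) of y, turns clockwise (0.08 N m) to a stop with the bar along y, and gives 1.5 N m per rad. Tang play 0.1 rad. Over 60 N spoils the lock.
- jar_mid (a point): Bystander: closed amber glass jar, 60 mm in diameter, 85 mm high; point at its middle.
- cup_mid (a point): Bystander: open white plastic cup, 70 mm wide at the rim, 80 mm high; point at its middle.
- brush: Bystander: brush lying on the bench, its origin under it, handle towards its -x.
There are look-alikes about, which are no part of the job. Leave any green or turquoise look-alike of the part that bears key_grip alone.

How it is judged:
By the outcome, as a careful person would: the job done as asked, in the order asked, and still so for the second after the job is handed in, with the robot touching nothing.
It also fails if it takes over 54 s, if anything falls off the work surface, if the arm or the gripper's body presses on something with over 40 N, if the wrist force passes 120 N, or if a joint passes its speed limit or range.

### The arm

A 6-joint arm with a two-finger parallel gripper is mounted at the origin on the work surface. World frame = base frame: x ahead of the robot, y to its left, z up, the work surface at z = 0. Lengths are in m, angles in rad, forces in N, time in s.
With the tool pointing down it reaches from about 0.35 to 0.975 m from the base axis. Payload 4.9 kg.
Tool frame: the origin (TCP) lies on the front face of the gripper's body, between the roots of the fingers; the fingertips stand ctrl.finger_overhang ahead of it and the grasp point (between the pads) lies 54 mm ahead of it (ctrl.finger_overhang is the distance from the TCP to the fingertips, in m); z points along the fingers, y is the line along which they close (so a half turn about z gives the same grasp; the last joint's range is limited). The gripper opens to 85 mm and grips with 20 to 120 N. Pads are 22 mm wide; open, the fingers measure 114 mm over their backs; the gripper's body (76 mm by 85 mm) begins 54 mm behind the grasp point. The pads swing forward as they close: fully open they stand 13 mm farther back than shut.
Start: joints at [-1.255, 0.053, 1.613, -0, 1.476, -0.119], TCP at [0.263, -0.567, 0.304] pointing down, gripper open.
Joint ranges: [-3.01, 3.01], [-1.01, 2.22], [0.06, 2.58], [-1.02, 4.17], [0.09, 2.62], [-3.14, 3.14]. Speed limits (rad/s): [2.57, 2.57, 3.14, 3.14, 3.14, 3.14].

### API

Orientations are given as a rotation vector (axis times angle).
In Python, from station import ctrl, vision gives the robot as it stands. The module is installed in compiled form; this text tells all that it offers.
- The arm moves only by the tool drive_tool, never from a script. Its argument "rows" is a list of rows, each a list of 2 entries, a list of its own where there are three numbers: the shift along the tool's x, y, z in m, then the turn about the tool's z in rad. A call has 1 to 10 rows; each row shifts and turns the commanded pose from where the row before left it, along the tool's axes as they then stand; what a row does not reach is not made up. A row lasts 1/10 s, in which the tool goes at most 50 mm and 8.59 degrees, less where a joint would pass 70% of its speed; a pose out of reach is approached as far as the arm can. A call with a gripper value outside its range is refused whole. "jaw" is the closure, from 0 (fully open) to 1 (shut), set as the call begins (left out, the last holds). The fingers move at their own pace and stop on an object; "grip_force" is the grip in N (left out, the last holds). Time passes only in rows, so rows that do not move let the fingers close. It gives the time, the measured TCP pose, the force, the opening and the grip force at its end, in the units of the state.
- ctrl.get_obs(): the state, without advancing time (a new reading comes with each control period).
- vision.get_image(name): name is "side" or "top" or "wrist"; returns a dict with "image" (400x640x3 uint8, blue, green, red), "vertical_fov" (degrees; the focal length in pixels is half the picture's height over the tangent of half this angle, whatever the lens; pixels are square), "cx", "cy" (the principal point, pixels), "R" (3x3) and "t" (3): a world point X has camera coordinates R X + t. Camera axes: x right, y down, z forward; pixel columns grow to the right and rows downward; lengths in m; the calibration is good to about 2 mm. A picture is of the moment at which its call begins. There is no depth.
- ctrl.finish_job(): hands the job in; it is judged then, once.
The state is a dict: "t": time; "q": joint angles; "dq": joint speeds; "effort": joint torques, N m; "tool_pos": TCP position; "tool_rot": TCP orientation; "contact_force": force on the tool from outside, world axes, zero at the start; "wrist_torque": the same for the moment, N m; "opening": finger opening in m; "grip_force": force on a finger pad.
Only numpy, scipy, OpenCV 4.12 (cv2) and the standard library are available. Lean on these libraries where they do the work, as an engineer would, in place of code of your own. Each camera call takes 0.05 s, during which the arm holds its last target. There are 200 camera calls.

## Working session

There is one attempt and no reset: what is moved stays moved. The work goes in short steps, Python scripts to look and compute and a tool call to move; the robot and the scene stay as the last step left them, time stands still between calls to the robot, and variables do not carry over. Pictures are saved under pics/ and viewed, at most 10 in all, crops included, and the job is handed in when it is done.

Besides the shell and the picture viewer there is one more tool, called after "Call:" in YAML: its name, and indented under it one key for each argument. drive_tool: Moves the arm, as the interface text tells. Its arguments: {"type":"object","properties":{"rows":{"type":"array","items":{"type":"array"}},"jaw":{"type":"number"},"grip_force":{"type":"number"}},"required":["rows"]}

```bash
mkdir -p pics
cat > h.py <<'E'
import numpy as np, cv2
from station import ctrl, vision
def grab(n,f):
    d=vision.get_image(n); cv2.imwrite(f'pics/{f}.png',d['image']); np.savez(f'pics/{f}.npz',**{k:np.array(v) for k,v in d.items()}); return d
def load(f): return np.load(f'pics/{f}.npz')
def P(d):
    f=200/np.tan(np.radians(float(d['vertical_fov']))/2)
    K=np.array([[f,0,float(d['cx'])],[0,f,float(d['cy'])],[0,0,1]]); return K@np.c_[d['R'],d['t']]
def tri(obs):
    A=[]
    for f,(u,v) in obs:
        p=P(load(f)); A+= [u*p[2]-p[0], v*p[2]-p[1]]
    A=np.array(A); A/=np.linalg.norm(A[:,:3],axis=1)[:,None]
    X=np.linalg.lstsq(A[:,:3],-A[:,3],rcond=None)[0]; return X, [proj(f,X)-np.array(uv) for f,uv in obs]
def proj(f,X): 
    x=P(load(f))@np.r_[X,1]; return x[:2]/x[2]
def onz(f,uv,z):
    p=P(load(f)); A=np.array([uv[0]*p[2]-p[0],uv[1]*p[2]-p[1]]); return np.linalg.solve(A[:,:2],-A[:,3]-A[:,2]*z)
E
python3 - <<'E'
from h import *
a=grab('side','s0');b=grab('top','t0');c=grab('wrist','w0')
for d in(a,b,c): print(d['vertical_fov'],d['cx'],d['cy'],(-d['R'].T@d['t']).round(3),d['R'][2].round(2))
print({k:np.round(v,3) for k,v in ctrl.get_obs().items()},ctrl.finger_overhang)
E
```

```text
56.34750477972272 315.9627106374841 199.51450185703845 [ 0.438 -0.481  0.688] [ 0.09  0.6  -0.8 ]
50.40665400509221 316.6776074836479 200.78430422681814 [ 0.468 -0.011  0.968] [ 0.07 -0.02 -1.  ]
61.41689811653916 317.7561300163481 194.77699161870865 [ 0.326 -0.537  0.372] [-0.25 -0.11 -0.96]
{'t': np.float64(0.15), 'q': array([-1.255,  0.053,  1.614,  0.   ,  1.476, -0.119]), 'dq': array([-0.   , -0.001, -0.004, -0.   ,  0.002, -0.001]), 'effort': array([ 0.0000e+00, -3.9424e+01, -3.7072e+01, -0.0000e+00,  5.0000e-03,
       -0.0000e+00]), 'tool_pos': array([ 0.263, -0.566,  0.303]), 'tool_rot': array([-3.066, -0.677,  0.   ]), 'contact_force': array([ 0.27 ,  0.15 , -0.047]), 'wrist_torque': array([ 0.053,  0.014, -0.017]), 'grip_force': np.float64(0.0), 'opening': np.float64(0.085)} 0.0726
```

View pics/t0.png

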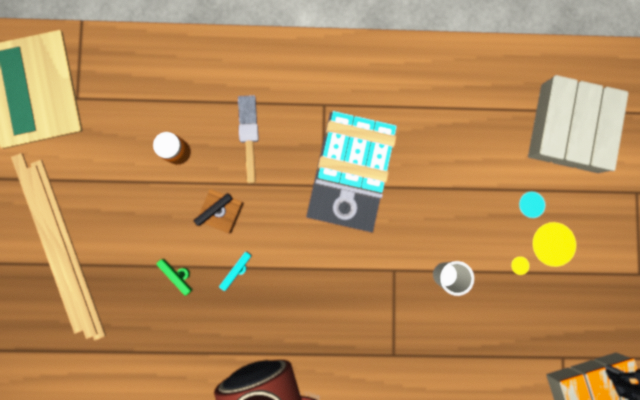

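View pics/s0.png

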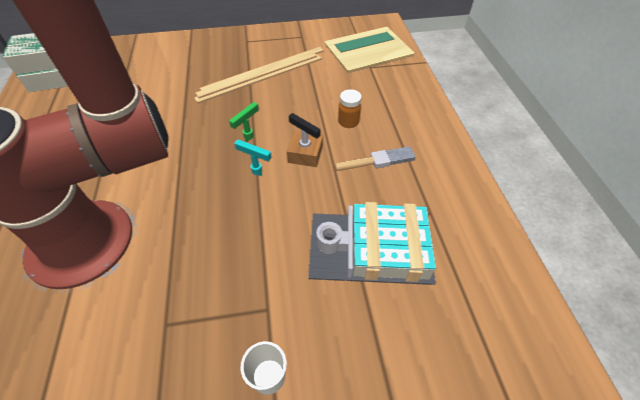

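The black T-key is at top (213,209) / side (304,126), standing in a wooden block. There are look-alikes in green, top (174,277), and turquoise, top (235,271). The black one fits because it is black and stands in the stand. The lock is at top (345,205) / side (329,233). I'll confirm with one enlarged composite.

Run:
```python
from h import *
t=cv2.imread('pics/t0.png');s=cv2.imread('pics/s0.png')
def c(i,x,y,w=66,h=50): return cv2.resize(i[y:y+h,x:x+w],(396,300),interpolation=cv2.INTER_CUBIC)
cv2.imwrite('pics/crop1.png',np.vstack([np.hstack([c(t,185,185),c(t,312,180)]),np.hstack([c(s,275,112),c(s,300,210)])]))
```

```text
(no output)
```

View pics/crop1.png

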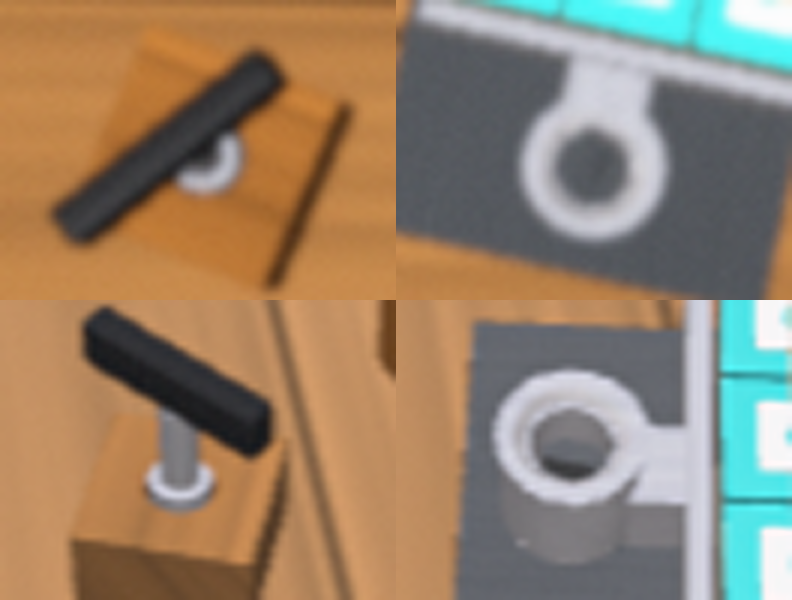

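The crop confirms the black bar on a steel shank in the wooden block: bar centre at top (213.3,209.3), side (304.7,125.8). The lock mouth is at top (345,207.5), side (329.3,232.8).

Run:
```python
from h import *
print(tri([('t0',(213.3,209.3)),('s0',(304.7,125.8))]))
print(tri([('t0',(345,207.5)),('s0',(329.3,232.8))]))
c=lambda x,y,ox,oy:(ox+x/6,oy+y/6)
# key bar direction from top (top face z~.107)
z=.118-.0  
for zz in (.096+.011,):
  A=(np.array([58,215])+[80,242])/2;B=(np.array([283,75])+[258,50])/2
  a=onz('t0',c(*A,185,185),zz);b=onz('t0',c(*B,185,185),zz);print('bar',a,b,(a+b)/2,np.linalg.norm(b-a),np.arctan2(*(b-a)[::-1]))
# corners side top face
for nm,L in (('front plate',[(19,10),(396,97)]),):
  a,b=[onz('t0',c(*q,312,180),.05) for q in L];print(nm,a,b,np.arctan2(*(a-b)[::-1]))
# base plate front edge, whole img top
a,b=[onz('t0',q,.005) for q in((308,218),(374,232))];print(np.arctan2(*(a-b)[::-1]))
a,b=[onz('t0',q,.06) for q in((333,112),(397,125))];print(np.arctan2(*(a-b)[::-1]))
from scipy.spatial.transform import Rotation as R
o=ctrl.get_obs();print(R.from_rotvec(o['tool_rot']).as_matrix().round(3))
d=load('w0')
for X in([.4,-.1,.1],): print(proj('w0',X))
```

```text
(array([0.50959763, 0.18073719, 0.09536838]), [array([ 0.0910816 , -0.80728997]), array([-0.70817885,  0.05215381])])
(array([ 0.52111199, -0.09258492,  0.05381551]), [array([ 0.09708671, -0.7409792 ]), array([-0.80642243,  0.06182529])])
bar [0.4790067  0.21088105] [0.53620142 0.14557142] [0.50760406 0.17822624] 0.08681350186662705 -0.8515432774725678
front plate [ 0.57456972 -0.02701257] [ 0.54587548 -0.1642595 ] 1.3646948615368624
1.381813317599957
1.3928731899725348
[[ 0.907  0.421 -0.   ]
 [ 0.421 -0.907  0.002]
 [ 0.    -0.002 -1.   ]]
[-317.70337832 -355.04574791]
```

Call:
drive_tool:
  rows:
    - [[0, 0, 0], -0.145]
    - [[0, 0, 0], -0.145]
    - [[0, 0, 0], -0.145]
    - [[0, 0, 0], -0.145]
    - [[0, 0, 0], -0.145]
    - [[0, 0, 0], -0.145]
    - [[0, 0, 0], -0.145]
    - [[0, 0, 0], -0.145]
    - [[0, 0, 0], -0.145]
    - [[0, 0, 0], -0.145]
  jaw: 0

```text
t: 1.15
tool_pos: [0.2632, -0.5667, 0.3033]
tool_rot: [-1.839, -2.546, -0.001]
contact_force: [-0.4, -0.6, 0.1]
opening: 0.0853
grip_force: 0.0
```

Call:
drive_tool:
  rows:
    - [[0, 0, 0], -0.135]
    - [[0, 0, 0], -0.135]
    - [[0, 0, 0], -0.135]
    - [[0.017, 0.046, 0], 0]
    - [[0.017, 0.046, 0], 0]
    - [[0.017, 0.046, 0], 0]
    - [[0.017, 0.046, 0], 0]
    - [[0.017, 0.046, 0], 0]
    - [[0.017, 0.046, 0], 0]
    - [[0.017, 0.046, 0], 0]

```text
t: 2.15
tool_pos: [0.4276, -0.2633, 0.3037]
tool_rot: [1.298, 2.861, 0.0]
contact_force: [0.2, 0.2, 0.6]
opening: 0.0852
grip_force: 0.0
```

Call:
drive_tool:
  rows:
    - [[0.014, 0.037, 0], 0]
    - [[0.014, 0.037, 0], 0]
    - [[0.014, 0.037, 0], 0]
    - [[0.014, 0.037, 0], 0]
    - [[0.014, 0.037, 0], 0]
    - [[0, 0, 0], 0]
    - [[0, 0, 0], 0]

```text
t: 2.85
tool_pos: [0.5203, -0.09, 0.3035]
tool_rot: [-1.295, -2.862, 0.001]
contact_force: [-0.3, -1.0, -0.2]
opening: 0.0853
grip_force: 0.0
```

Run:
```python
from h import *
grab('wrist','w1')
from scipy.spatial.transform import Rotation as R
o=ctrl.get_obs();M=R.from_rotvec(o['tool_rot']).as_matrix();print(o['t'],o['tool_pos'],M.round(3),o['q'].round(3),np.arctan2(M[1,0],M[0,0]))
for X in ((.5211,-.0926,.055),(.5096,.1807,.096)): print(proj('w1',X))
```

```text
2.9 [ 0.52006521 -0.09073404  0.30353622] [[-0.659  0.752 -0.001]
 [ 0.752  0.659 -0.   ]
 [ 0.    -0.001 -1.   ]] [-0.314 -0.181  1.837 -0.     1.487 -1.033] 2.2902287958408256
[316.7231769  176.40893566]
[ 570.57454434 -118.29277805]
```

View pics/w1.png

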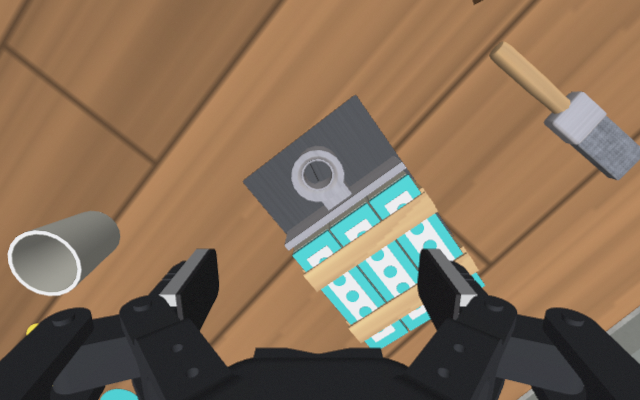

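The wrist view shows the lock rim at (318,174), within 2 px of the prediction, and a dark slot line in the bore. I'll enlarge it for the slot angle and the mould-front direction.

Run:
```python
from h import *
i=cv2.imread('pics/w1.png')[140:210,270:410]
cv2.imwrite('pics/crop2.png',cv2.convertScaleAbs(cv2.resize(i,(784,392),interpolation=cv2.INTER_CUBIC),alpha=1.4))
```

```text
(no output)
```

View pics/crop2.png

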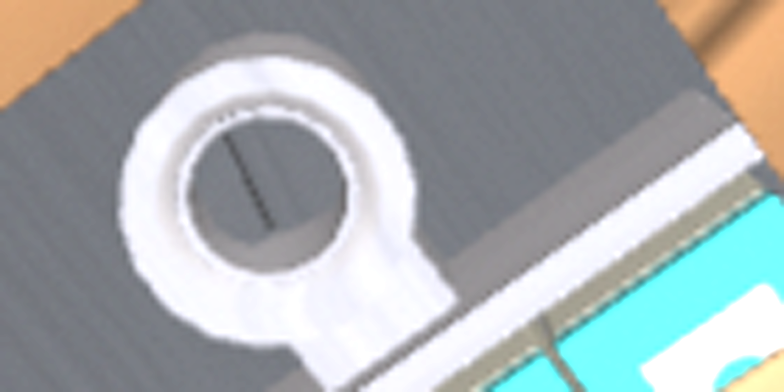

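Run:
```python
from h import *
print(tri([('t0',(345,207.5)),('s0',(329.3,232.8)),('w1',(317.7,175.7))]))
c=lambda x,y:(270+x/5.6,140+y/5.6)
for L in ([(735,125),(330,390)],[(770,195),(480,392)]):
  a,b=[onz('w1',c(*q),.06) for q in L];print(a,b,np.arctan2(*(a-b)[::-1]), )
a,b=[onz('w1',c(*q),.03) for q in((228,135),(270,228))];print('line',np.arctan2(*(a-b)[::-1]))
a,b=[onz('w1',q,.004) for q in((357,95),(243,181))];print('plate',np.arctan2(*(a-b)[::-1]))
print(onz('w1',(317.7,175.7),.055))
```

```text
(array([ 0.52132335, -0.09219427,  0.05314299]), [array([-0.11022646, -0.82496236]), array([-0.74364656,  0.06283795]), array([-0.5193346 ,  0.13043791])])
[ 0.57103316 -0.02918041] [ 0.55123385 -0.10884173] 1.327188805720691
[ 0.5840041  -0.03374279] [ 0.57112455 -0.09183533] 1.3526179036545216
line 2.706321648588396
plate 1.3582465478731427
[ 0.5213461  -0.09145178]
```

Call:
drive_tool:
  rows:
    - [[0.03, 0.0243, 0.007], 0]
    - [[0.03, 0.0243, 0.007], 0]
    - [[0.03, 0.0243, 0.007], 0]
    - [[0.03, 0.0243, 0.007], 0]
    - [[0.03, 0.0243, 0.007], 0]
    - [[0.03, 0.0243, 0.007], 0]
    - [[0.03, 0.0243, 0.007], 0]
    - [[0, 0, 0], 0]
    - [[0, 0, 0], 0]

```text
t: 3.8
tool_pos: [0.5099, 0.1787, 0.2546]
tool_rot: [-1.298, -2.861, 0.002]
contact_force: [0.4, 0.4, -0.3]
opening: 0.0851
grip_force: 0.0
```

Run:
```python
from h import *
grab('wrist','w2')
o=ctrl.get_obs();print(o['t'],o['tool_pos'],o['tool_rot'])
print(proj('w2',(.509,.180,.096)))
```

```text
3.85 [0.51014973 0.1781908  0.25489887] [ 1.29972372e+00  2.85986198e+00 -8.99864817e-04]
[318.0164758  198.66541364]
```

View pics/w2.png

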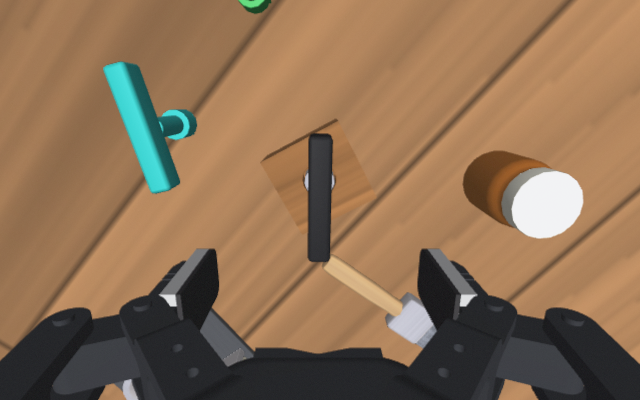

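Run:
```python
from h import *
print(tri([('t0',(213.3,209.3)),('s0',(304.7,125.8)),('w2',(319.2,198))]))
a=onz('w2',(320.3,134.5),.107);b=onz('w2',(318.3,261.5),.107);print(a,b,(a+b)/2,np.linalg.norm(a-b),np.arctan2(*(a-b)[::-1]), np.arctan2(*(b-a)[::-1]))
g=(a+b)/2; 
from scipy.spatial.transform import Rotation as R
o=ctrl.get_obs();M=R.from_rotvec(o['tool_rot']).as_matrix()
print(o['tool_pos'],M.T@(np.r_[g,.096+.054]-o['tool_pos']))
```

```text
(array([0.50954842, 0.18076194, 0.09531336]), [array([ 0.0839227, -0.7820934]), array([-0.7297462 ,  0.06517864]), array([0.11187312, 0.10206863])])
[0.47992065 0.21544457] [0.53758027 0.14767028] [0.50875046 0.18155742] 0.08898307077244366 2.275731225954084 -0.8658614276357093
[0.51014973 0.1781908  0.25489887] [0.00350425 0.00120412 0.10489678]
```

Call:
drive_tool:
  rows:
    - [[0.003, 0.001, 0.02], 0.014]
    - [[0, 0, 0.025], 0]
    - [[0, 0, 0.025], 0]
    - [[0, 0, 0.02], 0]
    - [[0, 0, 0.015], 0]
    - [[0, 0, 0], 0]
    - [[0, 0, 0], 0]

```text
t: 4.55
tool_pos: [0.5093, 0.1816, 0.1505]
tool_rot: [1.319, 2.85, 0.0]
contact_force: [-0.6, -0.0, 0.3]
opening: 0.0854
grip_force: 0.0
```

Call:
drive_tool:
  rows:
    - [[0, 0, 0], 0]
    - [[0, 0, 0], 0]
    - [[0, 0, 0], 0]
    - [[0, 0, 0], 0]
    - [[0, 0, 0], 0]
    - [[0, 0, 0], 0]
    - [[0, 0, 0], 0]
    - [[0, 0, 0], 0]
  jaw: 1
  grip_force: 60

```text
t: 5.35
tool_pos: [0.5089, 0.1823, 0.1503]
tool_rot: [1.318, 2.852, -0.0]
contact_force: [-1.3, -0.2, 4.8]
opening: 0.015
grip_force: 59.2
```

Call:
drive_tool:
  rows:
    - [[0, 0, -0.005], 0]
    - [[0, 0, -0.01], 0]
    - [[0, 0, -0.015], 0]
    - [[0, 0, -0.02], 0]
    - [[0, 0, -0.03], 0]
    - [[0, 0, -0.03], 0]
    - [[0, 0, 0], 0]
    - [[0, 0, 0], 0]
    - [[0, 0, 0], 0]

```text
t: 6.25
tool_pos: [0.5079, 0.1821, 0.2582]
tool_rot: [-1.317, -2.85, 0.003]
contact_force: [-0.4, 0.7, -3.1]
opening: 0.0149
grip_force: 58.8
```

Run:
```python
from h import *
grab('wrist','w3');a=cv2.imread('pics/w3.png')
s=grab('side','s3')['image'];
o=ctrl.get_obs();X=o['tool_pos']+[0,0,-.054];print(o['t'],o['tool_pos'],o['contact_force'],proj('s3',X),proj('s3',X-[0,0,.081]))
u,v=proj('s3',X-[0,0,.04]).astype(int)
c=cv2.resize(s[v-50:v+50,u-60:u+60],(480,400),interpolation=cv2.INTER_CUBIC)
cv2.imwrite('pics/c3.png',np.hstack([a[50:350,180:420].repeat(1,0),cv2.resize(c,(360,300))]))
```

```text
6.35 [0.5077815  0.18207409 0.25769383] [ 0.30904344 -0.55983712 -2.62488755] [301.57450537  86.4660969 ] [302.78074685 116.43859591]
```

View pics/c3.png

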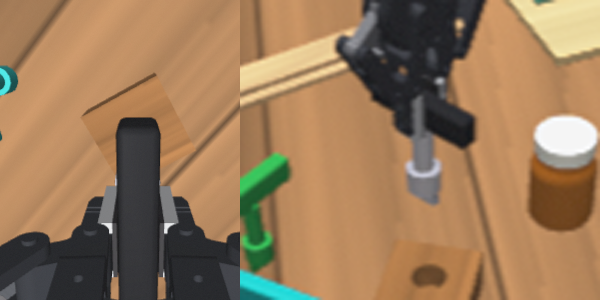

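The key is lifted cleanly and hangs upright. The bar is centred between the pads and the stand's hole is empty. Carrying it to the lock.

Call:
drive_tool:
  rows:
    - [[-0.0272, -0.0209, 0], 0]
    - [[-0.0272, -0.0209, 0], 0]
    - [[-0.0272, -0.0209, 0], 0]
    - [[-0.0272, -0.0209, 0], 0]
    - [[-0.0272, -0.0209, 0], 0]
    - [[-0.0272, -0.0209, 0], 0]
    - [[-0.0272, -0.0209, 0], 0]
    - [[-0.0272, -0.0209, 0], 0]
    - [[0, 0, 0], 0]

```text
t: 7.25
tool_pos: [0.5219, -0.095, 0.2585]
tool_rot: [-1.324, -2.847, 0.003]
contact_force: [-0.8, 0.5, -3.1]
opening: 0.0152
grip_force: 59.2
```

Call:
drive_tool:
  rows:
    - [[0, 0, 0.005], -0.14]
    - [[0, 0, 0.005], -0.14]
    - [[0, 0, 0.005], -0.14]
    - [[0, 0, 0.005], -0.14]
    - [[0, 0, 0.005], -0.14]
    - [[0, 0, 0.005], -0.14]
    - [[0, 0, 0.005], -0.14]
    - [[0, 0, 0], 0]
    - [[0, 0, 0], 0]
    - [[0, 0, 0], 0]

```text
t: 8.25
tool_pos: [0.5224, -0.0915, 0.2248]
tool_rot: [0.177, -3.136, -0.0]
contact_force: [-0.6, -0.3, -3.1]
opening: 0.0151
grip_force: 59.2
```

Run:
```python
from h import *
grab('wrist','w4');s=grab('side','s4')['image'];t=grab('top','t4')
from scipy.spatial.transform import Rotation as R
o=ctrl.get_obs();M=R.from_rotvec(o['tool_rot']).as_matrix();p=o['tool_pos']
print(o['t'],p,M.round(3),np.arctan2(M[1,0],M[0,0]),M.T@(np.array([.5213,-.092,p[2]])-p),o['contact_force'],o['wrist_torque'])
F=p-[0,0,.135];print('foot',F,proj('s4',F),proj('s4',F+[0,0,.01]),proj('s4',(.5213,-.092,.055)))
u,v=proj('s4',F).astype(int)
x0,y0=u-40,v-45;print(x0,y0)
a=cv2.resize(s[y0:y0+75,x0:x0+80],(480,450),interpolation=cv2.INTER_CUBIC)
cv2.imwrite('pics/c4.png',a)
```

```text
8.4 [ 0.52253442 -0.09176296  0.22519911] [[-0.994 -0.113  0.   ]
 [-0.113  0.994 -0.   ]
 [-0.    -0.    -1.   ]] -3.028250833759335 [ 1.25331165e-03 -9.59089902e-05 -5.18474988e-07] [-0.49147798  0.32530514 -2.16461873] [-0.00794458 -0.02021316  0.01468518]
foot [ 0.52253442 -0.09176296  0.09019911] [329.59509451 222.30560529] [329.73107924 219.37993822] [328.55002224 232.28622554]
289 177
```

View pics/c4.png

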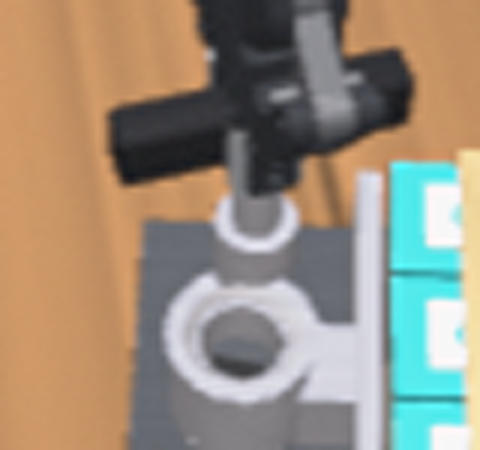

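The key hangs above the lock. The boss top is at side (331.8,214) and the rim centre at (329.2,233.2), so the key sits about 2 mm too far towards the moulds. I'll correct that and lower gently.

Call:
drive_tool:
  rows:
    - [[0.002, 0, 0.01], 0]
    - [[0, 0, 0.01], 0]
    - [[0, 0, 0.01], 0]
    - [[0, 0, 0.004], 0]
    - [[0, 0, 0.003], 0]
    - [[0, 0, 0], 0]
    - [[0, 0, 0], 0]

```text
t: 9.1
tool_pos: [0.5207, -0.0921, 0.1882]
tool_rot: [-0.179, 3.136, -0.0]
contact_force: [-0.3, -0.2, -2.9]
opening: 0.0151
grip_force: 59.2
```

Call:
drive_tool:
  rows:
    - [[0, 0, 0.002], 0]
    - [[0, 0, 0.002], 0]
    - [[0, 0, 0.002], 0]
    - [[0, 0, 0], 0]

```text
t: 9.5
tool_pos: [0.5202, -0.092, 0.1815]
tool_rot: [0.179, -3.136, -0.0]
contact_force: [-0.1, 0.1, -2.8]
opening: 0.0148
grip_force: 59.2
```

Call:
drive_tool:
  rows:
    - [[0, 0, 0.002], 0]
    - [[0, 0, 0.002], 0]
    - [[0, 0, 0.001], 0]
    - [[0, 0, 0], 0]

```text
t: 9.9
tool_pos: [0.5203, -0.092, 0.1766]
tool_rot: [0.179, -3.136, -0.0]
contact_force: [-0.1, -0.6, -3.2]
opening: 0.0148
grip_force: 59.2
```

Call:
drive_tool:
  rows:
    - [[0, 0, 0.002], 0]
    - [[0, 0, 0.001], 0]
    - [[0, 0, 0], 0]

```text
t: 10.2
tool_pos: [0.5203, -0.092, 0.1737]
tool_rot: [0.179, -3.136, -0.0]
contact_force: [0.7, 0.5, -2.8]
opening: 0.0147
grip_force: 59.2
```

Call:
drive_tool:
  rows:
    - [[0, 0, 0.001], 0]
    - [[0, 0, 0.001], 0]
    - [[0, 0, 0.001], 0]
    - [[0, 0, 0], 0]

```text
t: 10.6
tool_pos: [0.5203, -0.092, 0.1707]
tool_rot: [0.179, -3.136, -0.0]
contact_force: [-0.6, 0.6, -3.3]
opening: 0.0151
grip_force: 59.2
```

Call:
drive_tool:
  rows:
    - [[0, 0, 0.001], 0]
    - [[0, 0, 0.001], 0]
    - [[0, 0, 0.001], 0]
    - [[0, 0, 0], 0]

```text
t: 11.0
tool_pos: [0.5203, -0.092, 0.1677]
tool_rot: [0.179, -3.136, -0.0]
contact_force: [0.4, -0.0, -2.3]
opening: 0.0148
grip_force: 59.2
```

Call:
drive_tool:
  rows:
    - [[0, 0, 0.001], 0]
    - [[0, 0, 0.001], 0]
    - [[0, 0, 0.001], 0]
    - [[0, 0, 0], 0]
    - [[0, 0, 0], 0]

```text
t: 11.5
tool_pos: [0.5206, -0.092, 0.1653]
tool_rot: [-0.179, 3.136, -0.0]
contact_force: [0.2, 0.1, -0.5]
opening: 0.0147
grip_force: 59.5
```

Call:
drive_tool:
  rows:
    - [[0, 0, 0.001], 0]
    - [[0, 0, 0], 0]
    - [[0, 0, 0], 0]

```text
t: 11.8
tool_pos: [0.5206, -0.0921, 0.1644]
tool_rot: [-0.179, 3.136, -0.0]
contact_force: [-1.0, 0.7, 1.9]
opening: 0.0149
grip_force: 59.9
```

Call:
drive_tool:
  rows:
    - [[0, 0, 0], 0.03]
    - [[0, 0, 0], 0.03]
    - [[0, 0, 0], 0.03]
    - [[0, 0, 0], 0.03]
    - [[0, 0, 0], 0.03]
    - [[0, 0, 0], 0]

```text
t: 12.4
tool_pos: [0.5207, -0.0919, 0.1643]
tool_rot: [0.056, 3.14, 0.0]
contact_force: [-1.5, 1.3, 1.7]
opening: 0.0151
grip_force: 60.0
```

Call:
drive_tool:
  rows:
    - [[0, 0, 0], 0.03]
    - [[0, 0, 0], 0.03]
    - [[0, 0, 0], 0.03]
    - [[0, 0, 0], 0.03]
    - [[0, 0, 0], 0]

```text
t: 12.9
tool_pos: [0.5207, -0.092, 0.1642]
tool_rot: [0.243, 3.131, 0.0]
contact_force: [-1.1, 1.0, 2.3]
opening: 0.0156
grip_force: 59.9
```

Call:
drive_tool:
  rows:
    - [[0, 0, 0], 0.03]
    - [[0, 0, 0], 0.03]
    - [[0, 0, 0], 0.03]
    - [[0, 0, 0], 0.03]
    - [[0, 0, 0], 0]

```text
t: 13.4
tool_pos: [0.5204, -0.0919, 0.1637]
tool_rot: [0.431, 3.112, 0.0]
contact_force: [0.8, 1.8, -2.2]
opening: 0.0151
grip_force: 59.3
```

Call:
drive_tool:
  rows:
    - [[0, 0, 0], 0.03]
    - [[0, 0, 0], 0.03]
    - [[0, 0, 0], 0]

```text
t: 13.7
tool_pos: [0.52, -0.0919, 0.163]
tool_rot: [-0.523, -3.097, -0.0]
contact_force: [0.3, 0.3, -3.7]
opening: 0.0151
grip_force: 59.2
```

Call:
drive_tool:
  rows:
    - [[0, 0, 0], 0.03]
    - [[0, 0, 0], 0.02]
    - [[0, 0, 0], 0]

```text
t: 14.0
tool_pos: [0.5201, -0.092, 0.1634]
tool_rot: [-0.601, -3.083, 0.0]
contact_force: [-0.9, 0.2, -3.1]
opening: 0.0149
grip_force: 59.2
```

The force fell to the bare key weight, so the tang has entered the slot. Lowering to home.

Call:
drive_tool:
  rows:
    - [[0, 0, 0.001], 0]
    - [[0, 0, 0.001], 0]
    - [[0, 0, 0], 0]

```text
t: 14.3
tool_pos: [0.5203, -0.092, 0.1616]
tool_rot: [-0.602, -3.083, -0.0]
contact_force: [0.4, -0.4, -3.4]
opening: 0.0155
grip_force: 59.2
```

Run:
```python
from h import *
o=ctrl.get_obs();print(o['contact_force'],o['wrist_torque'],o['tool_pos'])
```

```text
[ 0.40347561 -0.42958063 -3.402595  ] [ 0.01348661 -0.00831489  0.02035203] [ 0.52025805 -0.09200349  0.16160207]
```

Call:
drive_tool:
  rows:
    - [[0, 0, 0.001], 0]
    - [[0, 0, 0.001], 0]
    - [[0, 0, 0.001], 0]
    - [[0, 0, 0.001], 0]
    - [[0, 0, 0], 0]

```text
t: 14.8
tool_pos: [0.5203, -0.092, 0.1577]
tool_rot: [-0.602, -3.083, -0.0]
contact_force: [-0.5, -0.7, -3.8]
opening: 0.0153
grip_force: 59.2
```

Call:
drive_tool:
  rows:
    - [[0, 0, 0.001], 0]
    - [[0, 0, 0.001], 0]
    - [[0, 0, 0.0005], 0]
    - [[0, 0, 0], 0]
    - [[0, 0, 0], 0]

```text
t: 15.3
tool_pos: [0.5204, -0.092, 0.1554]
tool_rot: [0.602, 3.083, 0.0]
contact_force: [-0.2, 0.0, -2.5]
opening: 0.0153
grip_force: 59.3
```

Call:
drive_tool:
  rows:
    - [[0, 0, 0.001], 0]
    - [[0, 0, 0], 0.03]
    - [[0, 0, 0], 0.06]
    - [[0, 0, 0], 0.06]
    - [[0, 0, 0], 0.06]
    - [[0, 0, 0], 0.06]
    - [[0, 0, 0], 0.06]
    - [[0, 0, 0], 0]

```text
t: 16.1
tool_pos: [0.5209, -0.0917, 0.155]
tool_rot: [1.1, 2.942, 0.002]
contact_force: [-0.9, 2.5, 1.5]
opening: 0.015
grip_force: 59.7
```

```bash
cat > st.py <<'E'
from h import *
from scipy.spatial.transform import Rotation as R
o=ctrl.get_obs();M=R.from_rotvec(o['tool_rot']).as_matrix();print(o['t'],o['contact_force'].round(2),o['wrist_torque'].round(3),o['tool_pos'].round(4),np.arctan2(M[1,0],M[0,0]),o['q'][5])
E
python3 st.py
```

```text
16.1 [-0.85  2.52  1.53] [ 0.581 -0.007  0.071] [ 0.5209 -0.0917  0.155 ] 2.42607123085673 -1.1711662179564495
```

Call:
drive_tool:
  rows:
    - [[0, 0, 0], 0.08]
    - [[0, 0, 0], 0.08]
    - [[0, 0, 0], 0.08]
    - [[0, 0, 0], 0.08]
    - [[0, 0, 0], 0.08]
    - [[0, 0, 0], 0.08]
    - [[0, 0, 0], 0.08]
    - [[0, 0, 0], 0.08]
    - [[0, 0, 0], 0.08]
    - [[0, 0, 0], 0]

```text
t: 17.1
tool_pos: [0.5212, -0.0917, 0.1551]
tool_rot: [2.064, 2.367, 0.003]
contact_force: [0.2, 4.0, 1.3]
opening: 0.0151
grip_force: 59.7
```

```bash
python3 st.py
```

```text
17.1 [0.24 4.01 1.33] [ 0.76  -0.351  0.104] [ 0.5212 -0.0917  0.1551] 1.707127898769084 -0.4523098457985744
```

Call:
drive_tool:
  rows:
    - [[0, 0, 0], 0.06]
    - [[0, 0, 0], 0.06]
    - [[0, 0, 0], 0.06]
    - [[0, 0, 0], 0.04]
    - [[0, 0, 0], 0]

```text
t: 17.6
tool_pos: [0.5212, -0.0918, 0.1551]
tool_rot: [2.31, 2.127, 0.004]
contact_force: [3.0, 4.0, 0.7]
opening: 0.0149
grip_force: 59.6
```

```bash
python3 st.py
```

```text
17.6 [3.   3.99 0.72] [ 0.798 -0.628  0.072] [ 0.5212 -0.0918  0.1551] 1.4881042574862349 -0.23330006679090745
```

Call:
drive_tool:
  rows:
    - [[0, 0, 0], 0.04]
    - [[0, 0, 0], 0.04]
    - [[0, 0, 0], 0.04]
    - [[0, 0, 0], 0]

```text
t: 18.0
tool_pos: [0.5213, -0.0918, 0.1551]
tool_rot: [2.434, 1.984, 0.004]
contact_force: [2.6, 3.4, 0.1]
opening: 0.0153
grip_force: 59.6
```

```bash
python3 st.py
```

```text
18.0 [2.65 3.44 0.11] [ 0.815 -0.69   0.112] [ 0.5213 -0.0918  0.1551] 1.3679433854865284 -0.1131449771838874
```

Call:
drive_tool:
  rows:
    - [[0, 0, 0], 0.03]
    - [[0, 0, 0], 0.03]
    - [[0, 0, 0], 0]

```text
t: 18.3
tool_pos: [0.5213, -0.0918, 0.1551]
tool_rot: [2.492, 1.91, 0.004]
contact_force: [3.0, 3.8, -0.4]
opening: 0.015
grip_force: 59.6
```

```bash
python3 st.py
```

```text
18.3 [ 2.95  3.79 -0.4 ] [ 0.791 -0.656  0.083] [ 0.5213 -0.0918  0.1551] 1.3080808676808802 -0.05329636490462021
```

Call:
drive_tool:
  rows:
    - [[0, 0, 0], 0.03]
    - [[0, 0, 0], 0]

```text
t: 18.5
tool_pos: [0.5214, -0.0918, 0.1551]
tool_rot: [2.52, 1.873, 0.004]
contact_force: [2.8, 3.9, 0.8]
opening: 0.0153
grip_force: 59.6
```

```bash
python3 st.py
```

```text
18.5 [2.75 3.9  0.81] [ 0.797 -0.692  0.131] [ 0.5214 -0.0918  0.1551] 1.2782375379968656 -0.02342408593712433
```

Call:
drive_tool:
  rows:
    - [[0, 0, 0], 0.03]
    - [[0, 0, 0], 0]

```text
t: 18.7
tool_pos: [0.5214, -0.0919, 0.1551]
tool_rot: [2.548, 1.835, 0.004]
contact_force: [3.2, 3.6, 0.2]
opening: 0.0152
grip_force: 59.6
```

```bash
python3 st.py
```

```text
18.7 [3.18 3.57 0.15] [ 0.779 -0.725  0.186] [ 0.5214 -0.0919  0.1551] 1.2483074569709531 0.006493418442301148
```

Call:
drive_tool:
  rows:
    - [[0, 0, 0], 0.03]
    - [[0, 0, 0], 0]

```text
t: 18.9
tool_pos: [0.5214, -0.0919, 0.1551]
tool_rot: [2.575, 1.797, 0.004]
contact_force: [3.5, 4.1, 0.3]
opening: 0.0153
grip_force: 59.6
```

```bash
python3 st.py
```

```text
18.9 [3.51 4.13 0.25] [ 0.711 -0.717  0.204] [ 0.5214 -0.0919  0.1551] 1.218447348388621 0.03639898314315062
```

The torque now climbs at 1.5 N m/rad, so the stop is reached, with first contact at a bar heading of about 1.30. I'll ease off the over-turn and release.

Call:
drive_tool:
  rows:
    - [[0, 0, 0], -0.03]
    - [[0, 0, 0], -0.03]
    - [[0, 0, 0], -0.02]
    - [[0, 0, 0], 0]

```text
t: 19.3
tool_pos: [0.5212, -0.0918, 0.155]
tool_rot: [2.502, 1.899, 0.004]
contact_force: [3.5, 5.7, 0.0]
opening: 0.015
grip_force: 59.7
```

```bash
python3 st.py
```

```text
19.3 [3.49 5.66 0.04] [ 0.888 -0.744 -0.009] [ 0.5212 -0.0918  0.155 ] 1.2985878668983988 -0.04385469318673516
```

Call:
drive_tool:
  rows:
    - [[0.0005, 0.0002, 0], 0]
    - [[0, 0, 0], 0]

```text
t: 19.5
tool_pos: [0.5213, -0.0916, 0.155]
tool_rot: [2.503, 1.897, 0.002]
contact_force: [3.8, 3.3, 1.7]
opening: 0.0149
grip_force: 59.8
```

Call:
drive_tool:
  rows:
    - [[0, 0, 0], 0]
    - [[0, 0, 0], 0]
    - [[0, 0, 0], 0]
    - [[0, 0, 0], 0]
    - [[0, 0, 0], 0]
    - [[0, 0, 0], 0]
    - [[0, 0, 0], 0]
    - [[0, 0, 0], 0]
  jaw: 0

```text
t: 20.3
tool_pos: [0.5208, -0.0916, 0.1544]
tool_rot: [2.505, 1.896, -0.0]
contact_force: [0.2, -0.2, 0.2]
opening: 0.0854
grip_force: 0.0
```

Call:
drive_tool:
  rows:
    - [[0, 0, -0.01], 0]
    - [[0, 0, -0.02], 0]
    - [[0, 0, -0.03], 0]
    - [[0, 0, -0.03], 0]
    - [[0, 0, -0.03], 0]
    - [[0, 0, 0], 0]
    - [[0, 0, 0], 0]

```text
t: 21.0
tool_pos: [0.5211, -0.0917, 0.276]
tool_rot: [2.503, 1.895, 0.002]
contact_force: [0.2, -0.7, -0.6]
opening: 0.0852
grip_force: 0.0
```

```bash
python3 st.py; python3 -c "
from h import *
w=grab('wrist','w5')['image'];grab('side','s5');grab('top','t5')
print(proj('w5',(.5213,-.092,.101)))"
```

```text
21.0 [ 0.2  -0.71 -0.6 ] [ 0.047  0.039 -0.014] [ 0.5211 -0.0917  0.276 ] 1.295836296348694 -0.039937624408501037
[317.11823377 195.00930798]
```

View pics/w5.png

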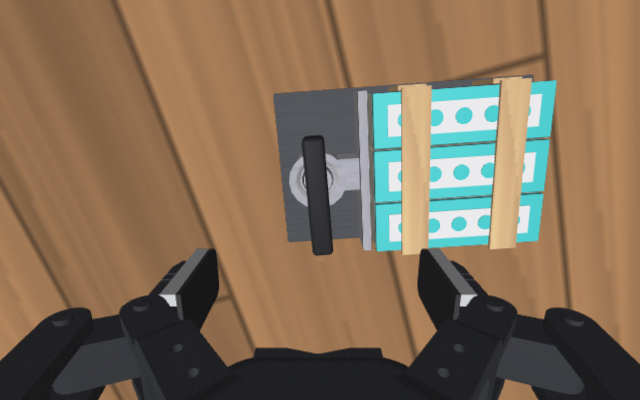

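The key stands in the lock: bar from (313,137) to (322,253), front strip from (359,92) to (367,249). Checking parallelism and height.

Run:
```python
from h import *
def ang(f,a,b,z): A,B=onz(f,a,z),onz(f,b,z); return np.arctan2(*(A-B)[::-1]),(A+B)/2,np.linalg.norm(A-B)
im=cv2.imread('pics/w5.png');g=im.max(2)
m=((g<75)).astype(np.uint8); m[:,:295]=0;m[:,340:]=0;m[:128]=0;m[262:]=0
for r in (145,165,190,215,235,248):
  row=g[r,296:340].astype(int); k=np.where(row<62)[0]; print(r,k.min()+296,k.max()+296)
print('bar',ang('w5',(313,137),(322,253),.111))
for z in(.05,.06): print('strip',ang('w5',(359,92),(363.5,249),z),ang('w5',(367,92),(371,249),z))
print('moulds',ang('w5',(374,93),(377,250),.06))
print('plate front',ang('w5',(274.5,95),(288,241),.004))
a=cv2.imread('pics/s5.png')[185:265,285:385];b=cv2.imread('pics/t5.png')[165:245,295:395]
f=lambda i:cv2.resize(i,(400,320),interpolation=cv2.INTER_CUBIC)
cv2.imwrite('pics/c5.png',np.hstack([f(a),f(b)]))
```

```text
145 302 324
165 305 325
190 307 327
215 309 329
235 311 331
248 313 332
bar (np.float64(1.370051606373282), array([ 0.52191133, -0.09142839]), np.float64(0.08759919446278774))
strip (np.float64(1.3591489693015517), array([ 0.56048145, -0.09937527]), np.float64(0.14366875596538525)) (np.float64(1.3623035243222017), array([ 0.56715521, -0.10126197]), np.float64(0.14370573916481372))
strip (np.float64(1.3591489693015517), array([ 0.5597915 , -0.09685732]), np.float64(0.13879831249458738)) (np.float64(1.3623035243222021), array([ 0.56623901, -0.09868006]), np.float64(0.13883404194485535))
moulds (np.float64(1.361317889076992), array([ 0.57142989, -0.10107287]), np.float64(0.13906174925882434))
plate front (np.float64(1.3570146612992102), array([ 0.48517317, -0.08525968]), np.float64(0.1536093882763118))
```

View pics/c5.png

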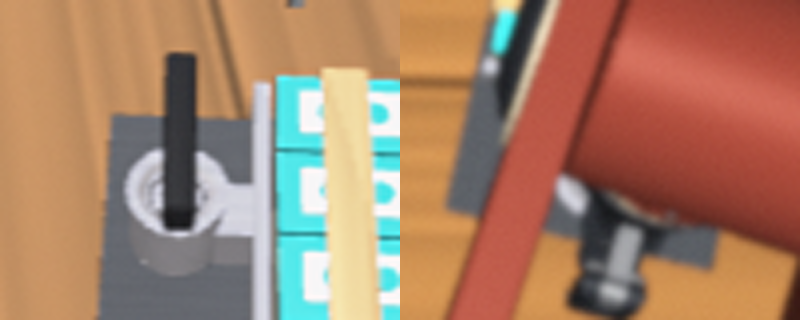

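```bash
python3 -c "
from station import ctrl
print(ctrl.finish_job())"
```

```text
the job is handed in; nothing more can be done
None
```

The job is handed in: the key stands fully home in the lock, turned clockwise to the stop, with its bar within about 0.01 rad of parallel to the mould front. The arm is clear, the jar, cup and brush were left alone, and about 21 s of the 54 s were used.

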